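Unclip the ribbon cassette from the label printer

ROBOT

A 7-joint arm with a two-finger parallel gripper is mounted at the origin on the work surface. World frame = base frame: x ahead of the robot, y to its left, z up, the work surface at z = 0. Lengths are in mm, angles in rad, forces in N, time in s.
With the tool pointing down it reaches from about 400 to 875 mm from the base axis. Payload 4.4 kg.
Tool frame: the origin (TCP) lies at the very end of the fingers, on their centre line; the grasp point (between the pads) lies 19 mm behind it; z points along the fingers, y is the line along which they close (so a half turn about z gives the same grasp; the last joint's range is limited). The gripper opens to 85 mm and grips with 20 to 120 N. Pads are 22 mm wide; open, the fingers measure 114 mm over their backs; the gripper's body (76 mm by 85 mm) begins 54 mm behind the grasp point. The pads swing forward as they close: fully open they stand 13 mm farther back than shut.
Start: joints at [-1.214, 0.628, 0.038, 1.517, -0.027, 0.996, -0.02], TCP at [266.684, 592.788, 231.313] pointing down, gripper open.
Joint ranges: [-3.06, 3.06], [-0.37, 2.12], [-1.25, 1.32], [0.18, 2.47], [-1.1, 4.24], [0.23, 1.98], [-2.94, 2.94]. Speed limits (rad/s): [2.57, 2.57, 3.14, 3.14, 3.14, 3.14, 3.14].

INTERFACE

Orientations are given as [roll, pitch, yaw] about the fixed x, y, z axes, in that order (R = Rz(yaw) Ry(pitch) Rx(roll)).
In Python, from cell import ctrl gives the robot as it stands.
- The arm moves only by the tool jog_arm, never from a script. Its argument "plan" is a list of rows, each an object of numbers: "tx", "ty", "tz": the shift along the tool's x, y, z as a fraction of full scale; "wx", "wy", "wz": the turn, a rotation vector about the tool's x, y, z as a fraction of full scale; "claw": the closure, from 0 (fully open) to 1 (shut). In form: [{"tx": .., "ty": .., "tz": .., "wx": .., "wy": .., "wz": .., "claw": ..}, ...]. A call has 1 to 12 rows; each row is the pose to reach, as a shift and turn from the pose commanded when the call began, along the tool's axes at that moment; what a row does not reach only later rows make up. Full scale, the value 1, is 300 mm for a shift and 90 degrees for a turn. A row lasts 1/10 s, in which the tool goes at most 50 mm and 8.59 degrees, less where a joint would pass 70% of its speed; a pose out of reach is approached as far as the arm can. A call with a number of a shift or a turn outside -1 to 1 is refused whole. A call with a gripper value outside its range is refused whole. The fingers move at their own pace and stop on an object; the grip force is fixed at half the most. Time passes only in rows, so rows that repeat a pose let the fingers close. It gives the time, the measured TCP pose, the force, the opening and the grip force at its end, in the units of the state.
- ctrl.read_state(): the state, without advancing time (a new reading comes with each control period).
- ctrl.get_image(name): name is "side" or "top" or "wrist"; returns a dict with "img" (400x640x3 uint8, red, green, blue), "depth" (400x640 float32, mm along the optical axis (not along the pixel's ray), 0 where there is no reading), "fx", "fy", "cx", "cy" (pixels), "position" and "orientation" of the camera in the world; the wrist camera has in their place "hand_eye" (4x4, takes a point from camera to tool coordinates, whose origin is the TCP and whose axes are the flange's). Camera axes: x right, y down, z forward; pixel columns grow to the right and rows downward; lengths in mm; the calibration is good to about 2 mm. A picture is of the moment at which its call begins: read the wrist's pose just before it.
- ctrl.finish_job(): hands the job in; it is judged then, once.
Trained networks look in a picture, given as the dict that the camera call returned (one of the last four; its "shot" number tells which), for a name from the list of things; names that differ only in an ending like _2 or _b are one class to them, and where a whole thing is asked for, a point or a joint stands for the part that bears it (a point fixed in the world has none). Each returns a list of dicts, best first, with "score" (0 to 1); they miss things now and then, are a little off and sometimes report something else, mostly with a low value. They report only what shows in the picture. A call takes as long as a camera call. They do not tell look-alikes from the thing itself.
- ctrl.trace(picture, thing): "pixels" (400x640 bool, what is visible of it) and "extent" ([centre column, centre row, width, height] in pixels, round what is visible of it).
The state is a dict: "clock": time; "qpos": joint angles; "qd": joint speeds; "tau": joint torques, N m; "eef_pos": TCP position; "tool_rot": TCP orientation; "force": force on the tool from outside, world axes, zero at the start; "torque": the same for the moment, N m; "width": finger opening in mm; "gripper_force": force on a finger pad.
Only numpy, scipy, OpenCV 4.12 (cv2) and the standard library are available. Lean on these libraries where they do the work, as an engineer would, in place of code of your own. Each camera call takes 0.05 s, during which the arm holds its last target. There are 200 camera calls.

TASK

Somebody has left a small carton on top of the label printer's ribbon cassette: first set the carton down flat in the blue tray and let go of it. Then pinch the cassette's two orange side catches together, lift the cassette straight up out of the printer, and finish while still holding it by the pinched catches, level and still above the printer, with at least 5 cm of clear air under it. Leave the other things on the bench where they are.

Things in the scene. Friction and masses are not known exactly. Their poses are not given: they have to be found in the camera images.
- printer: White label printer, fixed, 210 (x) x 180 (y) x 90 mm; origin on the bench under the middle of its bay; z up, front with label slot faces -x. Deck (top) at z = 90 mm, with a cover 10 mm higher at x = 58 to 102 mm. The bay is a 100 (x) x 58 (y) mm opening round the origin, floor at z = 45 mm; the cassette stands in it with 2 mm of play each way.
- cassette_grip (a point): Point half-way between the two orange catch tabs of the loose black cassette (0.2 kg, 96 (x) x 54 (y) x 47 mm), 12 mm below the tabs' tops, 69 mm above the cassette's underside, at first 24 mm above the deck; axes as the printer's. Tabs: upright plates 24 mm wide (x), 5 mm thick, 36 mm above the deck, outer faces 54 mm apart along y. Parts beside them rise 5 mm above the deck.
- catch_left (a joint): How far the tab on the cassette's +y side is pressed inward (m): 0 at rest, 0.008 fully in (then the tabs are 38 mm apart over their outer faces). A hook below it under the bay's edge bars lifting until it is in by about 0.004 (0.006 if the cassette is off-centre). Spring 4 N at rest, 9 N fully in; a grip of 30 to 60 N pinches both and carries the cassette.
- catch_right (a joint): The same for the catch on the cassette's -y side.
- carton_center (a point): Centre of the small loose brown carton, 46 (x) x 90 (y) x 32 (z) mm, about 0.12 kg, at first lying across the tops of the two tabs with its underside 126 mm above the bench; nothing beside it down to the deck, 36 mm below. Take it across its 46 mm (own x) width.
- tray: Shallow blue open tray, fixed, 210 (x) x 190 (y) mm, rim 22 mm high, walls and floor 5 mm thick; origin at the centre of its underside, z up.
- dispenser: Bystander: blue tape dispenser, 60 (x) x 150 (y) x 86 mm, origin at the centre of its underside.
- sanitiser: Bystander: white bottle with a blue label, 60 mm across, 130 mm high, origin at the centre of its underside.
- tape_roll: Bystander: roll of brown tape lying flat, 96 mm across, 46 mm high, origin at the centre of its underside.
There are look-alikes about, which are no part of the job. Leave any pink look-alike of the part that bears cassette_grip alone.

How it is judged:
By the outcome, as a careful person would: the job done as asked, in the order asked, and still so for the second after the job is handed in, while the arm keeps its last pose, push and grip.
It also fails if it takes over 54 s, if anything falls off the work surface, if the arm or the gripper's body presses on something with over 40 N, if the wrist force passes 120 N, or if a joint passes its speed limit or range.

## Working session

There is one attempt and no reset: what is moved stays moved. The work goes in short steps, Python scripts to look and compute and a tool call to move; the robot and the scene stay as the last step left them, time stands still between calls to the robot, and variables do not carry over. Pictures are saved under pics/ and viewed, at most 10 in all, crops included, and the job is handed in when it is done.

Besides the shell and the picture viewer there is one more tool, called by a JSON object that holds its "name" and its "arguments". jog_arm: Moves the arm, as the interface text tells. Shift numbers are shares of 300 mm and turn numbers shares of 90 degrees, none past 1 either way. Its arguments: {"type":"object","properties":{"plan":{"type":"array"}},"required":["plan"]}

```bash
mkdir -p pics
cat > h.py <<'E'
import numpy as np,cv2
from cell import ctrl
from scipy.spatial.transform import Rotation as R
def rot(o):
    o=np.array(o,float)
    if o.shape==(3,3): return o
    if o.size==4: return R.from_quat(o).as_matrix()
    return R.from_euler('xyz',o).as_matrix()
def snap(name):
    s=ctrl.read_state(); p=ctrl.get_image(name)
    T=np.eye(4)
    if 'hand_eye' in p:
        T[:3,:3]=rot(s['tool_rot']);T[:3,3]=s['eef_pos'];T=T@np.array(p['hand_eye'])
    else: T[:3,:3]=rot(p['orientation']);T[:3,3]=p['position']
    d=p['depth'];v,u=np.mgrid[:400,:640]
    c=np.stack([(u-p['cx'])/p['fx']*d,(v-p['cy'])/p['fy']*d,d],-1)
    W=c@T[:3,:3].T+T[:3,3]; W[d<=0]=np.nan
    return p,W,T
def save(p,f): cv2.imwrite('pics/'+f,p['img'][...,::-1])
def find(p,W,n):
    out=[]
    for t in ctrl.trace(p,n):
        m=cv2.erode(t['pixels'].astype(np.uint8),np.ones((3,3)))>0
        q=W[m];q=q[~np.isnan(q[:,0])]
        if len(q)<8: print(n,t['score'],t['extent'],'few');continue
        zt=np.percentile(q[:,2],95);top=q[np.abs(q[:,2]-zt)<5]
        r=cv2.minAreaRect(top[:,:2].astype(np.float32))
        print(n,round(t['score'],2),np.round(t['extent']),'ztop',zt.round(),'med',np.median(q,0).round(),'rect',np.round(r[0]),np.round(r[1]),round(r[2],1),len(q))
        out.append((t,q))
    return out
E
python3 - <<'E'
from h import *
print(ctrl.read_state())
for c in ['top','side']:
    p,W,T=snap(c);save(p,c+'0.png');print(c,T.round(2).tolist(),p['orientation'])
    for n in ['printer','cassette_grip','carton_center','tray','dispenser','sanitiser','tape_roll']: find(p,W,n)
E
```

```text
{'clock': 0.0, 'qpos': array([-1.21379967,  0.6293271 ,  0.03845605,  1.51836464, -0.02700349,
        0.99631121, -0.0200174 ]), 'qd': array([-0.00038563,  0.00039595,  0.00115143, -0.00077897,  0.00014873,
       -0.00063542, -0.0002848 ]), 'tau': array([ 5.09896163e-04, -5.63409913e+01,  1.22732040e+00, -1.93446189e+01,
        1.12494457e-02,  1.08338177e-02, -2.32389033e-05]), 'eef_pos': array([266.42642227, 592.20247544, 230.40276222]), 'tool_rot': array([-3.13970098e+00,  2.94276462e-05,  2.71876540e+00]), 'force': array([ 0.2139574 , -0.11814204, -0.33522978]), 'torque': array([ 0.01352696,  0.0154623 , -0.02374342]), 'gripper_force': 0.0, 'width': 85.8749289254399}
top [[-0.01, -0.98, 0.19, 432.16], [-1.0, 0.01, -0.02, 3.46], [0.02, -0.19, -0.98, 1304.31], [0.0, 0.0, 0.0, 1.0]] [-2.95048307 -0.01751557 -1.58445939]
printer 0.75 [230. 281.  84.  96.] ztop 101.0 med [463. 219.  90.] rect [490. 230.] [198. 162.] 11.6 4643
cassette_grip 0.95 [229. 197.  36.  32.] ztop 67.0 med [695. 256.  46.] rect [696. 257.] [24. 51.] 84.6 690
cassette_grip 0.81 [306. 258.  34.  39.] ztop 76.0
[... 1210 characters left out ...]
.0 med [475. 222.  92.] rect [486. 207.] [23.  8.] 8.6 254
cassette_grip 0.69 [269. 239.  35.  40.] ztop 67.0 med [511.  25.  43.] rect [524.  40.] [27. 53.] 26.7 751
carton_center 0.87 [223. 179.  28.  28.] ztop 159.0 med [479. 217. 156.] rect [484. 236.] [86. 45.] 84.8 368
tray 0.65 [318. 285. 106.  67.] ztop 20.0 med [ 536. -169.    5.] rect [ 535. -166.] [196. 209.] 72.6 4495
dispenser 0.79 [352. 214.  48.  42.] ztop 78.0 med [781.  19.  34.] rect [791.  39.] [25. 40.] 15.6 897
sanitiser 0.96 [259. 167.  18.  39.] ztop 120.0 med [673. 382.  64.] rect [676. 394.] [11. 18.] 49.0 440
tape_roll 0.9 [434. 314.  47.  46.] ztop 46.0 med [ 679. -425.   29.] rect [ 684. -421.] [92. 89.] 35.8 1294
```

Run:
```python
import cv2
a=cv2.imread('pics/top0.png')[140:350,140:520];cv2.imwrite('pics/tc.png',cv2.resize(a,None,fx=2,fy=2))
```

```text
(no output)
```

View pics/tc.png

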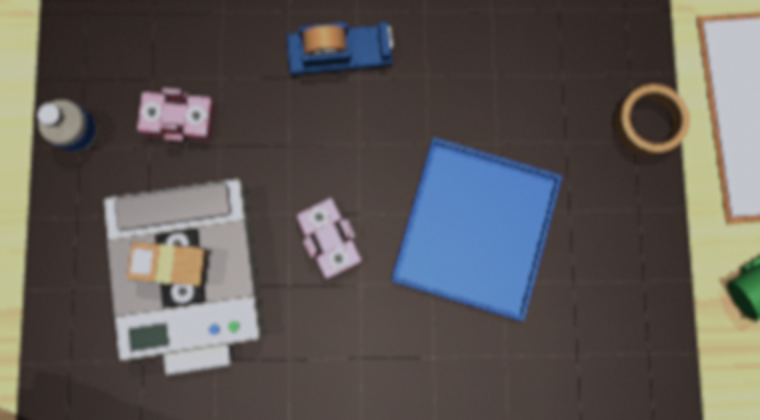

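```bash
cat >> h.py <<'E'
def move(x,y,z,yawdeg):
    s=ctrl.read_state();Rm=rot(s['tool_rot'])
    d=Rm.T@(np.array([x,y,z])-s['eef_pos'])/300
    Rt=R.from_euler('xyz',[np.pi,0,np.radians(yawdeg)]).as_matrix()
    w=R.from_matrix(Rm.T@Rt).as_rotvec(degrees=True)/90
    print('pos',s['eef_pos'].round(1),'t',d.round(4),'w',w.round(4))
E
python3 -c "
from h import *
move(485,238,300,84)
p,W,T=snap('wrist');print(np.round(p['hand_eye'],2),p['fx'])"
```

```text
pos [266.7 592.8 231.3] t [-1.1489 -0.7799 -0.229 ] w [ 0.     -0.      0.7975]
[[   0.     -0.96   -0.29   74.06]
 [   1.      0.     -0.     -0.26]
 [   0.     -0.29    0.96 -142.19]
 [   0.      0.      0.      1.  ]] 335.4896899286157
```

{"name": "jog_arm", "arguments": {"plan": [{"tx":-0.95,"ty":-0.65,"tz":-0.2,"wz":0.8,"claw":0},{"tx":-0.95,"ty":-0.65,"tz":-0.2,"wz":0.8,"claw":0},{"tx":-0.95,"ty":-0.65,"tz":-0.2,"wz":0.8,"claw":0},{"tx":-0.95,"ty":-0.65,"tz":-0.2,"wz":0.8,"claw":0},{"tx":-0.95,"ty":-0.65,"tz":-0.2,"wz":0.8,"claw":0},{"tx":-0.95,"ty":-0.65,"tz":-0.2,"wz":0.8,"claw":0},{"tx":-0.95,"ty":-0.65,"tz":-0.2,"wz":0.8,"claw":0},{"tx":-0.95,"ty":-0.65,"tz":-0.2,"wz":0.8,"claw":0},{"tx":-0.95,"ty":-0.65,"tz":-0.2,"wz":0.8,"claw":0},{"tx":-0.95,"ty":-0.65,"tz":-0.2,"wz":0.8,"claw":0},{"tx":-0.95,"ty":-0.65,"tz":-0.2,"wz":0.8,"claw":0}]}}

```text
invalid input at $.plan[0]: expected keys tx, ty, tz, wx, wy, wz, claw
```

```bash
python3 -c "
from h import *
print(ctrl.read_state()['clock']);move(485,238,300,84)
p,W,T=snap('wrist');save(p,'w1.png')
for n in ['carton_center','cassette_grip','printer']:find(p,W,n)"
```

```text
0.85
pos [266.7 592.8 231.3] t [-1.1489 -0.78   -0.2289] w [ 0.000e+00 -1.000e-04  7.975e-01]
```

View pics/w1.png

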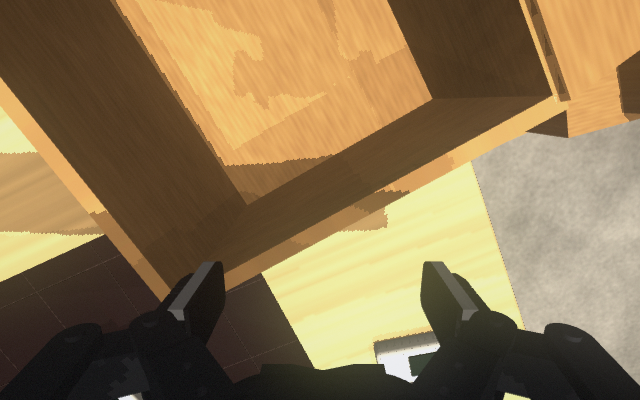

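The move was refused because every row needs all the keys, so the picture is still from the start pose. It shows the fingers at (200,290) and (450,290), with a wooden box beyond the bench edge.

{"name": "jog_arm", "arguments": {"plan": [{"tx":-0.95,"ty":-0.65,"tz":-0.2,"wx":0,"wy":0,"wz":0.8,"claw":0},{"tx":-0.95,"ty":-0.65,"tz":-0.2,"wx":0,"wy":0,"wz":0.8,"claw":0},{"tx":-0.95,"ty":-0.65,"tz":-0.2,"wx":0,"wy":0,"wz":0.8,"claw":0},{"tx":-0.95,"ty":-0.65,"tz":-0.2,"wx":0,"wy":0,"wz":0.8,"claw":0},{"tx":-0.95,"ty":-0.65,"tz":-0.2,"wx":0,"wy":0,"wz":0.8,"claw":0},{"tx":-0.95,"ty":-0.65,"tz":-0.2,"wx":0,"wy":0,"wz":0.8,"claw":0},{"tx":-0.95,"ty":-0.65,"tz":-0.2,"wx":0,"wy":0,"wz":0.8,"claw":0},{"tx":-0.95,"ty":-0.65,"tz":-0.2,"wx":0,"wy":0,"wz":0.8,"claw":0},{"tx":-0.95,"ty":-0.65,"tz":-0.2,"wx":0,"wy":0,"wz":0.8,"claw":0},{"tx":-0.95,"ty":-0.65,"tz":-0.2,"wx":0,"wy":0,"wz":0.8,"claw":0},{"tx":-0.95,"ty":-0.65,"tz":-0.2,"wx":0,"wy":0,"wz":0.8,"claw":0}]}}

```text
clock: 2.15
eef_pos: [446.3, 298.3, 291.3]
tool_rot: [-3.141, -0.0, 1.464]
force: [0.0, 0.3, -0.1]
width: 85.5
gripper_force: 0.0
```

```bash
python3 -c "
from h import *
print(ctrl.read_state()['clock']);move(485,238,250,84)
p,W,T=snap('wrist');save(p,'w2.png')
for n in ['carton_center','cassette_grip','printer']:find(p,W,n)"
```

```text
2.15
pos [446.3 298.3 291.3] t [-0.1863  0.1496  0.1375] w [-0.0001 -0.     -0.001 ]
carton_center 0.98 [374. 242.  57. 101.] ztop 159.0 med [485. 248. 158.] rect [485. 241.] [90. 45.] 84.1 5051
cassette_grip 0.87 [363. 229.  95.  60.] ztop 94.0 med [451. 235.  92.] rect [483. 237.] [93. 52.] 8.6 1180
cassette_grip 0.74 [398. 337.  80.  86.] ztop 77.0 med [525.  55.  47.] rect [522.  43.] [24. 57.] 24.9 3557
cassette_grip 0.61 [537. 175.  92.  83.] ztop 76.0 med [687. 262.  46.] rect [697. 258.] [24. 55.] 84.4 5249
printer 0.6 [356. 217. 222. 195.] ztop 100.0 med [466. 271.  90.] rect [561. 246.] [ 43. 149.] 7.6 22658
```

View pics/w2.png

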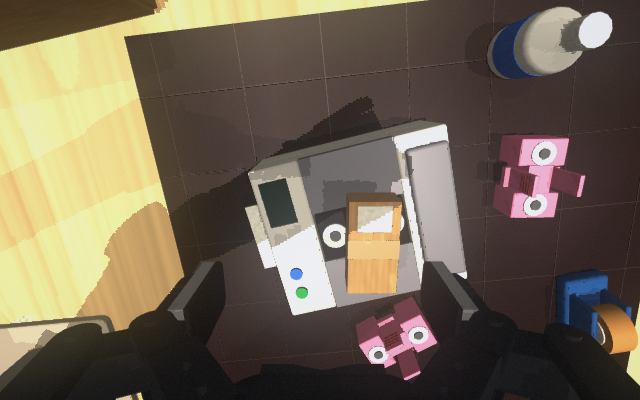

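Picture: the carton lies at pixel (374,242), measured at (485, 240) with yaw -6° and its top at 159 mm. That agrees with the top view. I'll go over it, down, and grip.

{"name": "jog_arm", "arguments": {"plan": [{"tx":-0.18,"ty":0.149,"tz":0.1,"wx":0,"wy":0,"wz":0,"claw":0},{"tx":-0.18,"ty":0.149,"tz":0.1,"wx":0,"wy":0,"wz":0,"claw":0},{"tx":-0.18,"ty":0.149,"tz":0.2,"wx":0,"wy":0,"wz":0,"claw":0},{"tx":-0.18,"ty":0.149,"tz":0.3,"wx":0,"wy":0,"wz":0,"claw":0},{"tx":-0.18,"ty":0.149,"tz":0.4,"wx":0,"wy":0,"wz":0,"claw":0},{"tx":-0.18,"ty":0.149,"tz":0.48,"wx":0,"wy":0,"wz":0,"claw":0},{"tx":-0.18,"ty":0.149,"tz":0.53,"wx":0,"wy":0,"wz":0,"claw":0},{"tx":-0.18,"ty":0.149,"tz":0.565,"wx":0,"wy":0,"wz":0,"claw":0},{"tx":-0.18,"ty":0.149,"tz":0.565,"wx":0,"wy":0,"wz":0,"claw":0},{"tx":-0.18,"ty":0.149,"tz":0.565,"wx":0,"wy":0,"wz":0,"claw":0}]}}

```text
clock: 3.35
eef_pos: [485.6, 239.7, 122.2]
tool_rot: [3.141, -0.0, 1.462]
force: [0.3, 0.8, 0.1]
width: 85.5
gripper_force: 0.0
```

{"name": "jog_arm", "arguments": {"plan": [{"tx":0,"ty":0,"tz":0,"wx":0,"wy":0,"wz":0,"claw":1},{"tx":0,"ty":0,"tz":0,"wx":0,"wy":0,"wz":0,"claw":1},{"tx":0,"ty":0,"tz":0,"wx":0,"wy":0,"wz":0,"claw":1},{"tx":0,"ty":0,"tz":0,"wx":0,"wy":0,"wz":0,"claw":1},{"tx":0,"ty":0,"tz":0,"wx":0,"wy":0,"wz":0,"claw":1},{"tx":0,"ty":0,"tz":0,"wx":0,"wy":0,"wz":0,"claw":1},{"tx":0,"ty":0,"tz":0,"wx":0,"wy":0,"wz":0,"claw":1},{"tx":0,"ty":0,"tz":0,"wx":0,"wy":0,"wz":0,"claw":1}]}}

```text
clock: 4.15
eef_pos: [485.7, 239.8, 122.7]
tool_rot: [3.141, -0.001, 1.462]
force: [-0.8, -0.2, 6.5]
width: 45.3
gripper_force: 60.6
```

{"name": "jog_arm", "arguments": {"plan": [{"tx":0,"ty":0,"tz":-0.03,"wx":0,"wy":0,"wz":0,"claw":1},{"tx":0,"ty":0,"tz":-0.1,"wx":0,"wy":0,"wz":0,"claw":1},{"tx":0,"ty":0,"tz":-0.2,"wx":0,"wy":0,"wz":0,"claw":1},{"tx":0,"ty":0,"tz":-0.3,"wx":0,"wy":0,"wz":0,"claw":1},{"tx":-0.1,"ty":0.03,"tz":-0.33,"wx":0,"wy":0,"wz":0,"claw":1},{"tx":-0.2,"ty":0.05,"tz":-0.33,"wx":0,"wy":0,"wz":0,"claw":1},{"tx":-0.32,"ty":0.08,"tz":-0.33,"wx":0,"wy":0,"wz":0,"claw":1},{"tx":-0.45,"ty":0.11,"tz":-0.33,"wx":0,"wy":0,"wz":0,"claw":1},{"tx":-0.58,"ty":0.14,"tz":-0.33,"wx":0,"wy":0,"wz":0,"claw":1},{"tx":-0.71,"ty":0.17,"tz":-0.33,"wx":0,"wy":0,"wz":0,"claw":1},{"tx":-0.84,"ty":0.2,"tz":-0.33,"wx":0,"wy":0,"wz":0,"claw":1},{"tx":-0.9,"ty":0.21,"tz":-0.33,"wx":0,"wy":0,"wz":0,"claw":1}]}}

```text
clock: 5.35
eef_pos: [518.5, -40.5, 221.5]
tool_rot: [3.14, 0.002, 1.457]
force: [0.5, 0.6, -1.8]
width: 45.3
gripper_force: 61.4
```

```bash
python3 -c "
from h import *
print(ctrl.read_state()['clock']);move(536,-166,60,84)
p,W,T=snap('side')
find(p,W,'carton_center')
p,W,T=snap('top');find(p,W,'cassette_grip');find(p,W,'printer');find(p,W,'tray');save(p,'t1.png')"
```

```text
5.35
pos [518.5 -40.5 221.5] t [-0.4077  0.105   0.5392] w [ 0.0007  0.0014 -0.0058]
cassette_grip 0.92 [230. 197.  39.  27.] ztop 67.0 med [695. 255.  46.] rect [696. 257.] [19. 51.] 87.3 696
cassette_grip 0.9 [229. 274.  32.  39.] ztop 115.0 med [483. 234.  91.] rect [485. 232.] [20. 50.] 5.3 682
cassette_grip 0.75 [301. 258.  25.  38.] ztop 52.0 med [539.  47.  47.] rect [529.  43.] [85. 50.] 28.0 389
printer 0.85 [231. 279.  84.  97.] ztop 100.0 med [470. 224.  90.] rect [490. 229.] [196. 166.] 10.7 4892
tray 0.76 [386. 256.  65.  88.] ztop 15.0 med [ 526. -201.    4.] rect [ 534. -171.] [177. 207.] 73.7 2892
tray 0.19 [173. 201.  34.  25.] ztop 130.0 med [674. 391.  89.] rect [681. 403.] [24. 26.] 22.6 486
tray 0.17 [465. 200.  33.  35.] ztop 48.0 med [ 688. -421.   41.] rect [ 685. -417.] [83. 90.] 30.2 314
```

{"name": "jog_arm", "arguments": {"plan": [{"tx":-0.12,"ty":0.03,"tz":0,"wx":0,"wy":0,"wz":0,"claw":1},{"tx":-0.25,"ty":0.07,"tz":0,"wx":0,"wy":0,"wz":0,"claw":1},{"tx":-0.37,"ty":0.1,"tz":0.05,"wx":0,"wy":0,"wz":0,"claw":1},{"tx":-0.41,"ty":0.105,"tz":0.15,"wx":0,"wy":0,"wz":0,"claw":1},{"tx":-0.41,"ty":0.105,"tz":0.27,"wx":0,"wy":0,"wz":0,"claw":1},{"tx":-0.41,"ty":0.105,"tz":0.4,"wx":0,"wy":0,"wz":0,"claw":1},{"tx":-0.41,"ty":0.105,"tz":0.5,"wx":0,"wy":0,"wz":0,"claw":1},{"tx":-0.41,"ty":0.105,"tz":0.58,"wx":0,"wy":0,"wz":0,"claw":1},{"tx":-0.41,"ty":0.105,"tz":0.64,"wx":0,"wy":0,"wz":0,"claw":1},{"tx":-0.41,"ty":0.105,"tz":0.67,"wx":0,"wy":0,"wz":0,"claw":1},{"tx":-0.41,"ty":0.105,"tz":0.69,"wx":0,"wy":0,"wz":0,"claw":1},{"tx":-0.41,"ty":0.105,"tz":0.7,"wx":0,"wy":0,"wz":0,"claw":1}]}}

```text
clock: 6.85
eef_pos: [536.9, -160.9, 10.8]
tool_rot: [3.141, -0.0, 1.463]
force: [-0.1, 0.2, -0.7]
width: 45.0
gripper_force: 61.4
```

{"name": "jog_arm", "arguments": {"plan": [{"tx":0,"ty":0,"tz":0.01,"wx":0,"wy":0,"wz":0,"claw":1},{"tx":0,"ty":0,"tz":0.018,"wx":0,"wy":0,"wz":0,"claw":1},{"tx":0,"ty":0,"tz":0.018,"wx":0,"wy":0,"wz":0,"claw":1}]}}

```text
clock: 7.15
eef_pos: [536.6, -161.4, 5.6]
tool_rot: [3.141, -0.0, 1.462]
force: [0.4, 0.1, -0.6]
width: 45.0
gripper_force: 61.4
```

```bash
python3 -c "
from h import *
p,W,T=snap('side')
find(p,W,'carton_center');save(p,'s2.png')
a=cv2.imread('pics/s2.png')[150:350,220:440];cv2.imwrite('pics/s2c.png',cv2.resize(a,None,fx=3,fy=3,interpolation=2)[:600])"
```

```text
carton_center 0.89 [320. 281.  27.  33.] ztop 42.0 med [ 531. -191.   39.] rect [ 534. -167.] [77. 43.] 84.2 426
```

View pics/s2c.png

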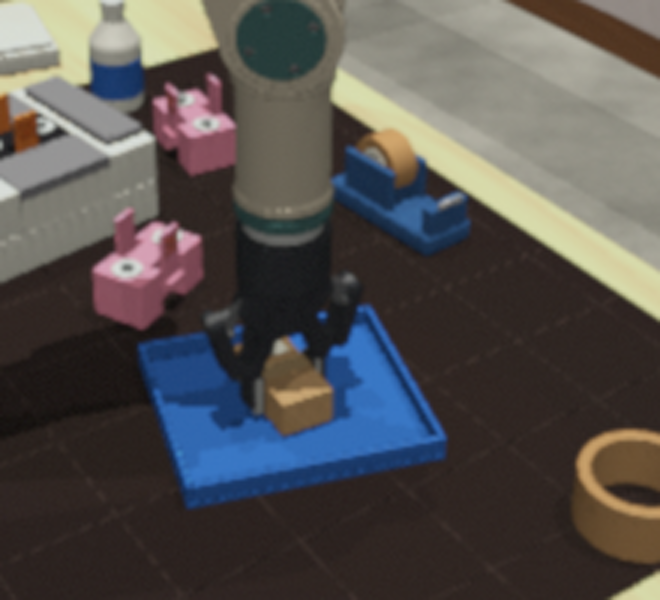

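The carton is level in the fingers over the tray at crop pixel (298,390), about 4 mm above the floor. I'll lower it slowly.

{"name": "jog_arm", "arguments": {"plan": [{"tx":0,"ty":0,"tz":0.006,"wx":0,"wy":0,"wz":0,"claw":1},{"tx":0,"ty":0,"tz":0.01,"wx":0,"wy":0,"wz":0,"claw":1},{"tx":0,"ty":0,"tz":0.01,"wx":0,"wy":0,"wz":0,"claw":1}]}}

```text
clock: 7.55
eef_pos: [536.7, -161.5, 3.0]
tool_rot: [3.141, -0.0, 1.462]
force: [-0.9, -0.4, 4.2]
width: 45.2
gripper_force: 64.3
```

{"name": "jog_arm", "arguments": {"plan": [{"tx":0,"ty":0,"tz":0,"wx":0,"wy":0,"wz":0,"claw":0},{"tx":0,"ty":0,"tz":0,"wx":0,"wy":0,"wz":0,"claw":0},{"tx":0,"ty":0,"tz":0,"wx":0,"wy":0,"wz":0,"claw":0},{"tx":0,"ty":0,"tz":0,"wx":0,"wy":0,"wz":0,"claw":0},{"tx":0,"ty":0,"tz":0,"wx":0,"wy":0,"wz":0,"claw":0},{"tx":0,"ty":0,"tz":0,"wx":0,"wy":0,"wz":0,"claw":0},{"tx":0,"ty":0,"tz":-0.05,"wx":0,"wy":0,"wz":0,"claw":0},{"tx":0,"ty":0,"tz":-0.2,"wx":0,"wy":0,"wz":0,"claw":0},{"tx":0,"ty":0,"tz":-0.35,"wx":0,"wy":0,"wz":0,"claw":0},{"tx":0,"ty":0,"tz":-0.5,"wx":0,"wy":0,"wz":0,"claw":0},{"tx":0,"ty":0,"tz":-0.65,"wx":0,"wy":0,"wz":0,"claw":0},{"tx":0,"ty":0,"tz":-0.8,"wx":0,"wy":0,"wz":0,"claw":0}]}}

```text
clock: 8.75
eef_pos: [535.9, -161.4, 245.5]
tool_rot: [3.141, -0.0, 1.462]
force: [1.2, -0.8, -0.1]
width: 85.3
gripper_force: 0.0
```

```bash
python3 -c "
from h import *
move(484,235,275,7);move(484,235,275,-173)
p,W,T=snap('wrist');find(p,W,'carton_center')
p,W,T=snap('top');find(p,W,'carton_center')
print(ctrl.read_state()['qpos'].round(2))"
```

```text
pos [ 535.9 -161.4  245.5] t [ 1.2946 -0.3159 -0.0986] w [ 5.000e-04 -4.000e-04  8.528e-01]
pos [ 535.9 -161.4  245.5] t [ 1.2946 -0.3159 -0.0986] w [ 4.0000e-04  5.0000e-04 -1.1472e+00]
carton_center 0.92 [322. 169.  47.  83.] ztop 38.0 med [ 536. -156.   37.] rect [ 536. -160.] [89. 46.] 84.9 3471
carton_center 0.57 [371. 254.  26.  16.] ztop 40.0 med [ 538. -143.   36.] rect [ 538. -142.] [52. 42.] 84.3 293
[-0.03  0.51  0.41  1.77 -0.25  0.91  0.38]
```

{"name": "jog_arm", "arguments": {"plan": [{"tx":0.95,"ty":-0.23,"tz":-0.1,"wx":0,"wy":0,"wz":0.85,"claw":0},{"tx":0.95,"ty":-0.23,"tz":-0.1,"wx":0,"wy":0,"wz":0.85,"claw":0},{"tx":0.95,"ty":-0.23,"tz":-0.1,"wx":0,"wy":0,"wz":0.85,"claw":0},{"tx":0.95,"ty":-0.23,"tz":-0.1,"wx":0,"wy":0,"wz":0.85,"claw":0},{"tx":0.95,"ty":-0.23,"tz":-0.1,"wx":0,"wy":0,"wz":0.85,"claw":0},{"tx":0.95,"ty":-0.23,"tz":-0.1,"wx":0,"wy":0,"wz":0.85,"claw":0},{"tx":0.95,"ty":-0.23,"tz":-0.1,"wx":0,"wy":0,"wz":0.85,"claw":0},{"tx":0.95,"ty":-0.23,"tz":-0.1,"wx":0,"wy":0,"wz":0.85,"claw":0},{"tx":0.95,"ty":-0.23,"tz":-0.1,"wx":0,"wy":0,"wz":0.85,"claw":0},{"tx":0.95,"ty":-0.23,"tz":-0.1,"wx":0,"wy":0,"wz":0.85,"claw":0},{"tx":0.95,"ty":-0.23,"tz":-0.1,"wx":0,"wy":0,"wz":0.85,"claw":0},{"tx":0.95,"ty":-0.23,"tz":-0.1,"wx":0,"wy":0,"wz":0.85,"claw":0}]}}

```text
clock: 10.15
eef_pos: [498.4, 129.2, 271.9]
tool_rot: [3.142, 0.001, 0.129]
force: [0.6, 0.4, -0.3]
width: 85.4
gripper_force: 0.0
```

```bash
python3 -c "
from h import *
move(484,235,250,7.5)"
```

```text
pos [498.4 129.2 271.9] t [-0.0021 -0.356   0.0731] w [ 0.      0.0007 -0.0012]
```

{"name": "jog_arm", "arguments": {"plan": [{"tx":0,"ty":-0.12,"tz":0.03,"wx":0,"wy":0,"wz":0,"claw":0},{"tx":0,"ty":-0.25,"tz":0.07,"wx":0,"wy":0,"wz":0,"claw":0},{"tx":0,"ty":-0.356,"tz":0.07,"wx":0,"wy":0,"wz":0,"claw":0},{"tx":0,"ty":-0.356,"tz":0.07,"wx":0,"wy":0,"wz":0,"claw":0},{"tx":0,"ty":-0.356,"tz":0.07,"wx":0,"wy":0,"wz":0,"claw":0}]}}

```text
clock: 10.65
eef_pos: [485.1, 235.4, 251.2]
tool_rot: [3.141, 0.0, 0.129]
force: [-0.7, -0.8, 0.0]
width: 85.3
gripper_force: 0.0
```

```bash
python3 -c "
from h import *
p,W,T=snap('wrist');save(p,'w3.png')
find(p,W,'printer')
hsv=cv2.cvtColor(p['img'],cv2.COLOR_RGB2HSV)
o=cv2.inRange(hsv,(5,130,60),(22,255,255))>0
np.save('W3.npy',W)
q=W[o&(W[...,2]>121)&(W[...,2]<131)];q=q[np.hypot(*(q[:,:2]-[484,235]).T)<60]
l,c=None,None
from scipy.cluster.vq import kmeans2
c,l=kmeans2(q[:,:2],2,seed=1,minit='++')
for i in 0,1:
  s=q[l==i];r=cv2.minAreaRect(s[:,:2].astype(np.float32));print(len(s),np.median(s,0).round(1),np.round(r[0],1),np.round(r[1],1),round(r[2],1))
d=c[1]-c[0];print(np.degrees(np.arctan2(d[1],d[0])),np.linalg.norm(d),c.mean(0))
"
```

```text
printer 0.63 [323. 178. 210. 224.] ztop 100.0 med [503. 237.  90.] rect [562. 246.] [ 44. 150.] 8.0 35233
180 [480.  259.1 125.5] [479.8 259.3] [23.6  4.9] 7.5
168 [487.3 211.1 125.6] [486.8 211. ] [23.2  4.3] 8.8
-81.7689270823608 48.57425329921859 [483.67822083 235.11488894]
```

View pics/w3.png

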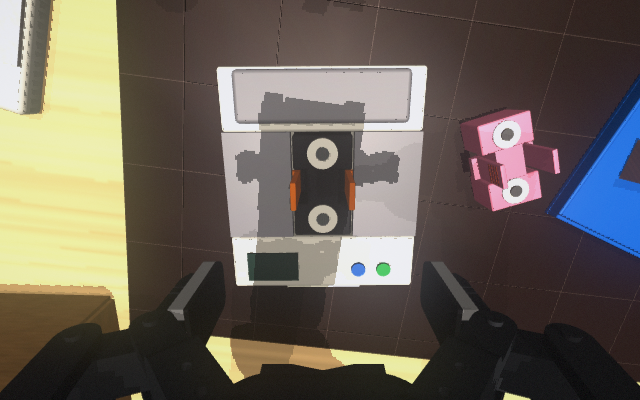

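Picture: the orange tabs are at pixels (295,190) and (350,190). They measure 48.6 mm apart at z 125.5, as expected. The midpoint is (483.7, 235.1) and the yaw 8.2°. I'll go down and pinch.

{"name": "jog_arm", "arguments": {"plan": [{"tx":-0.005,"ty":0,"tz":0.1,"wx":0,"wy":0,"wz":-0.009,"claw":0},{"tx":-0.005,"ty":0,"tz":0.22,"wx":0,"wy":0,"wz":-0.009,"claw":0},{"tx":-0.005,"ty":0,"tz":0.32,"wx":0,"wy":0,"wz":-0.009,"claw":0},{"tx":-0.005,"ty":0,"tz":0.42,"wx":0,"wy":0,"wz":-0.009,"claw":0},{"tx":-0.005,"ty":0,"tz":0.48,"wx":0,"wy":0,"wz":-0.009,"claw":0},{"tx":-0.005,"ty":0,"tz":0.52,"wx":0,"wy":0,"wz":-0.009,"claw":0},{"tx":-0.005,"ty":0,"tz":0.52,"wx":0,"wy":0,"wz":-0.009,"claw":0},{"tx":-0.005,"ty":0,"tz":0.52,"wx":0,"wy":0,"wz":-0.009,"claw":0}]}}

```text
clock: 11.55
eef_pos: [484.6, 234.5, 96.2]
tool_rot: [-3.141, -0.001, 0.14]
force: [-0.2, 0.1, 0.1]
width: 85.3
gripper_force: 0.0
```

{"name": "jog_arm", "arguments": {"plan": [{"tx":0,"ty":0,"tz":0,"wx":0,"wy":0,"wz":0,"claw":1},{"tx":0,"ty":0,"tz":0,"wx":0,"wy":0,"wz":0,"claw":1},{"tx":0,"ty":0,"tz":0,"wx":0,"wy":0,"wz":0,"claw":1},{"tx":0,"ty":0,"tz":0,"wx":0,"wy":0,"wz":0,"claw":1},{"tx":0,"ty":0,"tz":0,"wx":0,"wy":0,"wz":0,"claw":1},{"tx":0,"ty":0,"tz":0,"wx":0,"wy":0,"wz":0,"claw":1},{"tx":0,"ty":0,"tz":0,"wx":0,"wy":0,"wz":0,"claw":1},{"tx":0,"ty":0,"tz":0,"wx":0,"wy":0,"wz":0,"claw":1},{"tx":0,"ty":0,"tz":0,"wx":0,"wy":0,"wz":0,"claw":1}]}}

```text
clock: 12.45
eef_pos: [484.7, 235.6, 98.1]
tool_rot: [-3.139, -0.003, 0.141]
force: [-4.0, -0.1, 19.9]
width: 31.6
gripper_force: 59.4
```

```bash
python3 -c "
from h import *
s=ctrl.read_state();print(s['width'],s['force'],s['gripper_force'])
p,W,T=snap('wrist');save(p,'w4.png');q,W,T=snap('side')
a=cv2.resize(p['img'][100:400,170:490],None,fx=1.25,fy=1.25);b=cv2.resize(q['img'][155:255,175:275],None,fx=3.75,fy=3.75,interpolation=2)
cv2.imwrite('pics/c4.png',np.hstack([a,b])[...,::-1])"
```

```text
31.58960668097663 [-3.99910646 -0.07807007 19.86780288] 59.398605823516846
```

View pics/c4.png

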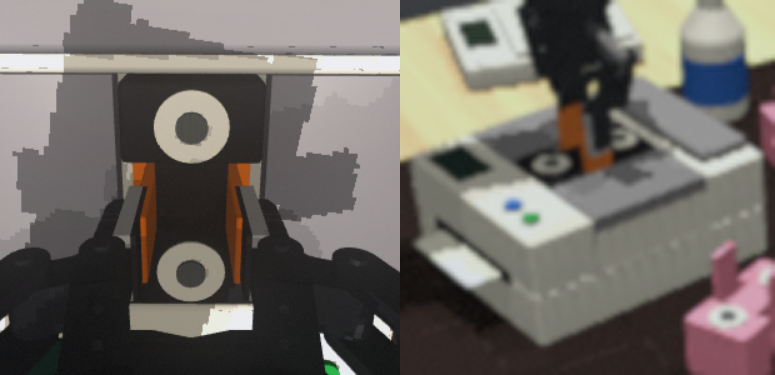

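Both orange tabs are between the pads, at crop pixels (145,235) and (240,235). I'll lift gently and watch the force.

{"name": "jog_arm", "arguments": {"plan": [{"tx":0,"ty":0,"tz":-0.008,"wx":0,"wy":0,"wz":0,"claw":1},{"tx":0,"ty":0,"tz":-0.015,"wx":0,"wy":0,"wz":0,"claw":1},{"tx":0,"ty":0,"tz":-0.015,"wx":0,"wy":0,"wz":0,"claw":1}]}}

```text
clock: 12.85
eef_pos: [483.6, 235.3, 100.0]
tool_rot: [-3.142, 0.0, 0.141]
force: [-0.2, -0.5, -2.1]
width: 31.0
gripper_force: 59.7
```

```bash
python3 -c "
from h import *
p,W,T=snap('wrist')
q=W[(np.hypot(W[...,0]-520,W[...,1]-240)<14)];print(np.percentile(q[:,2],[10,50,90]))"
```

```text
[87.53480498 93.8296375  95.54022928]
```

Carrying the cassette's 2 N now, and it is rising. Lift on.

{"name": "jog_arm", "arguments": {"plan": [{"tx":0,"ty":0,"tz":-0.03,"wx":0,"wy":0,"wz":0,"claw":1},{"tx":0,"ty":0,"tz":-0.06,"wx":0,"wy":0,"wz":0,"claw":1},{"tx":0,"ty":0,"tz":-0.1,"wx":0,"wy":0,"wz":0,"claw":1},{"tx":0,"ty":0,"tz":-0.14,"wx":0,"wy":0,"wz":0,"claw":1},{"tx":0,"ty":0,"tz":-0.18,"wx":0,"wy":0,"wz":0,"claw":1},{"tx":0,"ty":0,"tz":-0.24,"wx":0,"wy":0,"wz":0,"claw":1},{"tx":0,"ty":0,"tz":-0.3,"wx":0,"wy":0,"wz":0,"claw":1},{"tx":0,"ty":0,"tz":-0.36,"wx":0,"wy":0,"wz":0,"claw":1},{"tx":0,"ty":0,"tz":-0.42,"wx":0,"wy":0,"wz":0,"claw":1},{"tx":0,"ty":0,"tz":-0.45,"wx":0,"wy":0,"wz":0,"claw":1},{"tx":0,"ty":0,"tz":-0.45,"wx":0,"wy":0,"wz":0,"claw":1},{"tx":0,"ty":0,"tz":-0.45,"wx":0,"wy":0,"wz":0,"claw":1}]}}

```text
clock: 14.1
eef_pos: [483.3, 235.2, 234.7]
tool_rot: [-3.141, 0.001, 0.141]
force: [-0.5, 0.8, -2.2]
width: 30.4
gripper_force: 59.7
```

```bash
python3 -c "
from h import *
s=ctrl.read_state();print(s['width'],s['force'],s['gripper_force'],s['clock'])
p,W,T=snap('wrist');find(p,W,'cassette_grip')
for c in [(523,241),(445,229)]:
  q=W[(np.hypot(W[...,0]-c[0],W[...,1]-c[1])<12)&(W[...,2]>150)];print(len(q),np.percentile(q[:,2],[10,50,90]) if len(q) else 0)
q,W,T=snap('side');find(q,W,'cassette_grip')
a=cv2.resize(p['img'][100:400,170:490],None,fx=1.25,fy=1.25);b=cv2.resize(q['img'][125:225,175:275],None,fx=3.75,fy=3.75,interpolation=2)
cv2.imwrite('pics/c5.png',np.hstack([a,b])[...,::-1])"
```

```text
30.354082656934924 [-0.49570254  0.77789995 -2.23816251] 59.67939913272858 14.1
cassette_grip 0.68 [520. 163. 106. 109.] ztop 77.0 med [528.  50.  47.] rect [523.  44.] [24. 54.] 25.2 7034
cassette_grip 0.31 [362. 278.  22.  92.] ztop 262.0 med [492. 221. 250.] rect [485. 221.] [24.  4.] 1.8 825
2341 [205.76566001 228.18501114 229.99194404]
1270 [228.25731691 229.31512313 230.76005047]
cassette_grip 0.93 [286. 194.  27.  27.] ztop 55.0 med [687. 231.  42.] rect [693. 257.] [47. 44.] 44.7 416
cassette_grip 0.9 [219. 156.  42.  32.] ztop 240.0 med [474. 216. 214.] rect [474. 235.] [40. 13.] 74.9 718
cassette_grip 0.87 [268. 241.  35.  39.] ztop 69.0 med [512.  26.  43.] rect [523.  39.] [24. 53.] 29.3 796
cassette_grip 0.73 [352. 214.  47.  39.] ztop 80.0 med [781.  19.  34.] rect [793.  38.] [26. 35.] 10.3 840
```

View pics/c5.png

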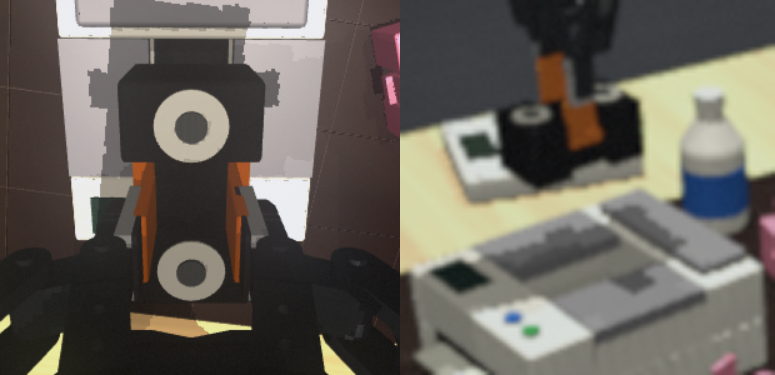

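The cassette is out and level: both ends of its top are at about 229 mm, so its underside is about 80 mm or more above the printer. The opening has crept from 31.6 to 30.4 mm, so I'll check that the hold is steady.

{"name": "jog_arm", "arguments": {"plan": [{"tx":0,"ty":0,"tz":0,"wx":0,"wy":0,"wz":0,"claw":1},{"tx":0,"ty":0,"tz":0,"wx":0,"wy":0,"wz":0,"claw":1},{"tx":0,"ty":0,"tz":0,"wx":0,"wy":0,"wz":0,"claw":1},{"tx":0,"ty":0,"tz":0,"wx":0,"wy":0,"wz":0,"claw":1},{"tx":0,"ty":0,"tz":0,"wx":0,"wy":0,"wz":0,"claw":1},{"tx":0,"ty":0,"tz":0,"wx":0,"wy":0,"wz":0,"claw":1},{"tx":0,"ty":0,"tz":0,"wx":0,"wy":0,"wz":0,"claw":1},{"tx":0,"ty":0,"tz":0,"wx":0,"wy":0,"wz":0,"claw":1},{"tx":0,"ty":0,"tz":0,"wx":0,"wy":0,"wz":0,"claw":1},{"tx":0,"ty":0,"tz":0,"wx":0,"wy":0,"wz":0,"claw":1}]}}

```text
clock: 15.3
eef_pos: [483.8, 235.1, 234.9]
tool_rot: [-3.142, 0.0, 0.141]
force: [1.0, 0.7, -1.4]
width: 30.8
gripper_force: 59.7
```

```bash
python3 -c "
from h import *
p,W,T=snap('wrist')
for c in [(523,241),(445,229)]:
  q=W[(np.hypot(W[...,0]-c[0],W[...,1]-c[1])<12)&(W[...,2]>220)];print(len(q),np.percentile(q[:,2],[10,50,90]))
q,W,T=snap('top');find(q,W,'carton_center');find(q,W,'cassette_grip')"
```

```text
1957 [227.06163147 228.78469445 230.43674525]
1246 [228.397183   229.45061259 230.95241789]
carton_center 0.7 [376. 253.  37.  21.] ztop 40.0 med [ 535. -160.   36.] rect [ 535. -160.] [89. 42.] 85.1 480
cassette_grip 0.94 [222. 272.  32.  43.] ztop 231.0 med [457. 221. 228.] rect [482. 233.] [92. 52.] 8.3 378
cassette_grip 0.84 [306. 260.  30.  39.] ztop 53.0 med [523.  42.  47.] rect [522.  43.] [90. 49.] 23.2 508
cassette_grip 0.58 [230. 196.  42.  27.] ztop 67.0 med [695. 253.  46.] rect [696. 257.] [21. 50.] 86.6 709
cassette_grip 0.31 [464. 200.  32.  37.] ztop 48.0 med [ 688. -420.   41.] rect [ 685. -417.] [82. 91.] 43.0 356
```

The hold is steady and level, the carton is flat in the tray, and the other things haven't moved.

```bash
python3 -c "
from cell import ctrl
print(ctrl.finish_job())"
```

```text
the job is handed in; nothing more can be done
None
```

Job handed in at about 15 s of the 54 s allowed: the carton lies flat and released in the blue tray, and the cassette is held by its pinched catches, level and still, with about 80 mm of clear air above the printer.

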